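# Open the oil filler of the bench lubricator

### The arm

A 7-joint arm with a two-finger parallel gripper is mounted at the origin on a cart in front of the work surface, level with it; the furniture and walls round the work are solid. World frame = base frame: x ahead of the robot, y to its left, z up, the work surface at z = 0. Lengths are in m, angles in rad, forces in N, time in s.
With the tool pointing down it reaches from about 0.425 to 0.925 m from the base axis. Payload 6.8 kg.
Tool frame: the origin (TCP) lies between the finger pads; the fingertips stand 14 mm ahead of it and the grasp point (between the pads) lies 5 mm behind it; z points along the fingers, y is the line along which they close (so a half turn about z gives the same grasp; the last joint's range is limited). The gripper opens to 85 mm and grips with 20 to 120 N. Pads are 22 mm wide; open, the fingers measure 114 mm over their backs; the gripper's body (76 mm by 85 mm) begins 54 mm behind the grasp point. The pads swing forward as they close: fully open they stand 13 mm farther back than shut.
Start: joints at [1.047, 0.477, 0.022, 1.555, -0.011, 1.109, -0.083], TCP at [0.273, -0.617, 0.245] pointing down, gripper open.
Joint ranges: [-2.96, 2.96], [-0.34, 2.1], [-1.41, 1.46], [0.24, 2.44], [-1.37, 4.51], [0.17, 1.92], [-2.96, 2.96]. Speed limits (rad/s): [2.39, 2.39, 3.14, 3.14, 3.14, 3.14, 3.14].

### API

Orientations are given as a rotation vector (axis times angle).
In Python, from bench import r, imaging gives the robot as it stands.
- The arm moves only by the tool apply_moves, never from a script. Its argument "moves" is a list of rows, each a list of 2 entries, a list of its own where there are three numbers: the shift along the tool's x, y, z in cm, then the turn about the tool's z in rad. In form: [[[tx, ty, tz], roll], ...]. A call has 1 to 10 rows; each row is the pose to reach, as a shift and turn from the pose commanded when the call began, along the tool's axes at that moment; what a row does not reach only later rows make up. A row lasts 1/12 s, in which the tool goes at most 41.7 mm and 7.16 degrees, less where a joint would pass 70% of its speed; a pose out of reach is approached as far as the arm can. A call with a gripper value outside its range is refused whole. "claw" is the opening, from 0 (shut) to 1 (fully open), set as the call begins (left out, the last holds). The fingers move at their own pace and stop on an object; "grip_force" is the grip in N (left out, the last holds). Time passes only in rows, so rows that repeat a pose let the fingers close. It gives the time, the measured TCP pose, the force and the opening at its end, in the units of the state.
- r.get_obs(): the state, without advancing time (a new reading comes with each control period).
- imaging.grab_frame(name): name is "side" or "top" or "wrist"; returns a dict with "frame" (420x560x3 uint8, blue, green, red), "intrinsics" (3x3 intrinsics, pixels), "T" (4x4, takes a point from camera to world coordinates). Camera axes: x right, y up, looking along -z (the intrinsics and any distortion apply to the point x, -y, -z); pixel columns grow to the right and rows downward; lengths in m; the calibration is good to about 2 mm. The wrist camera is an equidistant fisheye: a pixel r from the principal point sees the ray r / f radians off the axis. A picture is of the moment at which its call begins. There is no depth.
- r.hand_in(): hands the job in, once; it reports no verdict.
The state is a dict: "clock": time; "joints": joint angles; "qvel": joint speeds; "tau": joint torques, N m; "tcp_pos": TCP position; "orientation": TCP orientation; "contact_force": force on the tool from outside, world axes, zero at the start; "moment": the same for the moment, N m; "grip_width": finger opening in m.
Only numpy, scipy, OpenCV 4.12 (cv2) and the standard library are available. Lean on these libraries where they do the work, as an engineer would, in place of code of your own. Each camera call takes 0.05 s, during which the arm holds its last target. There are 200 camera calls.

### The job

Open the oil filler: flip the red tab on the grey oil reservoir all the way back, unscrew the black cap beneath it anticlockwise until you feel its stop, without forcing it, and lift it off. Set the cap gently, right way up, in the round steel dish, leave the tab open, and leave the other things on the bench where they are.

Things in the scene. Friction and masses are not known exactly. Their poses are not given: they have to be found in the camera images.
- reservoir: grey oil reservoir bolted to the bench, 120 (its x) x 90 (y) x 45 mm, feet out to y = +-59 mm; it cannot move. Origin: centre of its underside. Its x axis points from the tab's free end to the tab's hinge. The filler neck stands on its top at x = -12 mm, y = 0 (37 mm across, from 45 to 75 mm above the bench), under the cap
- neck_top (a point): centre of the neck's mouth, 75 mm above the bench; axes as the reservoir's. The neck holds a cross bar under the cap, pressed up by a seal spring (5 N). Twisting the cap against its stop or pulling it before it is free loads the neck: over 32 N between cap and reservoir damages it (0.25 N m at the stop makes about 25 N)
- tab (a joint): flip tab's hinge angle: 0 = closed, lying flat over the cap; it opens upward and away to its end stop at 2.1 rad. Stiff hinge (about 3 N at the free end) that stays wherever it is left
- tab_hinge (a point): the tab's hinge axis, 98.5 mm above the bench, on the reservoir at its x = +42 mm, y = 0; the hinge runs along the reservoir's y; two aluminium ears, 48 mm across over all, carry it and reach 103 mm above the bench
- tab_grip (a point): centre of the thick end block of the red tab, 90 mm from the hinge, 1 mm above hinge height when closed; block 18 mm long, 27 mm wide (along the hinge), 12 mm thick, free space below and beside it when closed. The rest of the tab is 27 mm wide and passes 4 mm over the cap; axes turn with the tab, closed they are the reservoir's
- cap: black ribbed filler cap, yellow disc on top, 46 mm across, 30 mm high, about 80 g. Origin: centre of its underside (skirt rim), 61 mm above the bench when closed; z along its axis. It sits over the neck with 1.5 mm play. Turn it anticlockwise seen from above by 0.7 to 1.4 rad (differs every time, cannot be seen, its yaw does not tell) to a hard stop; turning takes under 0.1 N m
- cap_top (a point): centre of the cap's top face, 30 mm above its origin: 91 mm above the bench when closed. At the stop, and for only about 0.2 rad before it, the cap is free: the spring can push it up by 6 mm and it lifts straight off (clear of the neck after 15 mm)
- dish: round steel parts dish, loose, 500 g, 130 mm across the rim, 20 mm high, floor 4 mm thick and 112 mm across inside. Origin: centre of its underside. A cap standing in it has its origin 4 mm above the dish's. The cap must not be dropped or pressed in (25 N at most)
- screw_tub: bystander: open white tub of screws, 72 mm across, 50 mm high; origin at the centre of its underside
- tape_measure: bystander: yellow tape measure 40 x 76 x 66 mm; origin at the centre of its underside
- sanding_block: bystander: cork sanding block 63 x 122 x 37 mm; origin at the centre of its underside
Things that resemble listed ones, but are neither listed nor needed, are in the scene too. There is more than one size of the cap; the job needs the largest.

How it is judged:
By the outcome, as a careful person would: the job done as asked, in the order asked, and still so for the second after the job is handed in, with the robot touching nothing.
It also fails if it takes over 72 s, if anything falls off the work surface, if the arm or the gripper's body presses on something with over 40 N, if the wrist force passes 120 N, or if a joint passes its speed limit or range.

## Working session

There is one attempt and no reset: what is moved stays moved. The work goes in short steps, Python scripts to look and compute and a tool call to move; the robot and the scene stay as the last step left them, time stands still between calls to the robot, and variables do not carry over. Pictures are saved under pics/ and viewed, on a budget of 10 in all, crops included, one or two more only if the job needs it, and the job is handed in when it is done.

Besides the shell and the picture viewer there is one more tool, called after "Emit:" as name(argument=value, ...), one argument or row to a line, values as JSON. apply_moves: Moves the arm, as the interface text tells. Its arguments: {"type":"object","properties":{"moves":{"type":"array","items":{"type":"array"}},"claw":{"type":"number"},"grip_force":{"type":"number"}},"required":["moves"]}

```bash
ls; mkdir -p pics; python3 - <<'E'
from bench import r, imaging
import cv2,numpy as np,pickle
o=r.get_obs();print(o)
d={}
for n in("side","top"):
    f=imaging.grab_frame(n);d[n]=f;cv2.imwrite(f"pics/{n}0.png",f["frame"]);print(n,np.round(f["intrinsics"],1).tolist(),np.round(f["T"],3).tolist(),[k for k in f])
pickle.dump(d,open("f0.pkl","wb"))
E
```

```text
pics
{'clock': 0.0, 'joints': array([ 1.04686523,  0.47776674,  0.02232943,  1.55646654, -0.01150505,
        1.10931476, -0.08310973]), 'qvel': array([-0.00032437, -0.00102784,  0.00108571,  0.00197417,  0.00165635,
       -0.00070539, -0.00084237]), 'tau': array([-3.96147707e-04, -5.96469140e+01,  1.60745535e+00, -2.81196141e+01,
        1.24289506e-02,  9.48759931e-03,  5.49960930e-06]), 'tcp_pos': array([ 0.27242684, -0.61695015,  0.2443415 ]), 'orientation': array([-3.07220706e+00, -6.48155770e-01,  7.84360033e-04]), 'contact_force': array([ 0.15645595, -0.34166432, -0.08058002]), 'moment': array([-0.03348966,  0.01193423,  0.03170522]), 'grip_width': 0.08546933715683948}
side [[429.8, 0.0, 282.5], [0.0, 429.8, 209.7], [0.0, 0.0, 1.0]] [[-0.998, 0.006, -0.054, 0.51], [-0.053, -0.361, 0.931, 0.739], [-0.014, 0.933, 0.361, 0.448], [0.0, 0.0, 0.0, 1.0]] ['frame', 'intrinsics', 'T']
top [[461.1, 0.0, 275.2], [0.0, 461.1, 205.3], [0.0, 0.0, 1.0]] [[0.015, 0.993, -0.116, 0.428], [-1.0, 0.017, 0.009, -0.151], [0.011, 0.115, 0.993, 1.108], [0.0, 0.0, 0.0, 1.0]] ['frame', 'intrinsics', 'T']
```

View pics/top0.png

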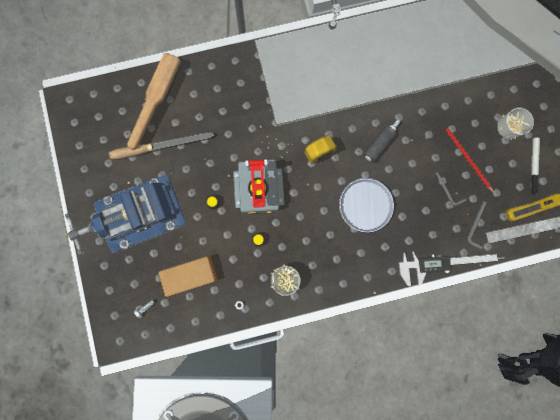

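View pics/side0.png

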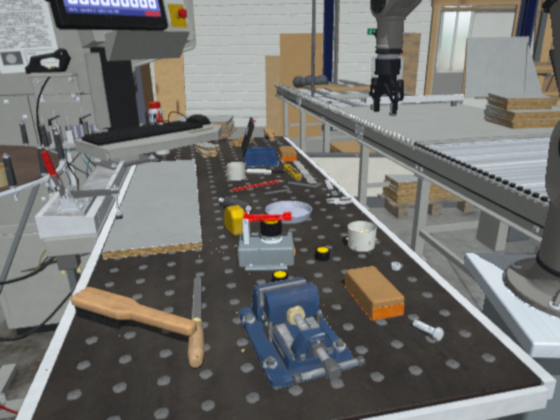

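Candidates: the cap under the tab on the reservoir (top 258,188) against two small loose black/yellow caps (212,202 and 258,240). The dish (367,205) is the only one. There are two tubs (286,280 and 516,123). The red tab (258,183) could be confused with the red rod (470,160). I choose the reservoir's cap and check it in a close crop.

```bash
cat > h.py <<'E'
import numpy as np,cv2
def ray(f,u,v):
    K=f["intrinsics"];T=f["T"];d=np.array([(u-K[0,2])/K[0,0],-(v-K[1,2])/K[1,1],-1.])
    return T[:3,3],T[:3,:3]@d
def onz(f,u,v,z):
    o,d=ray(f,u,v);return o+d*(z-o[2])/d[2]
def proj(f,p):
    q=np.linalg.inv(f["T"])@np.append(p,1);K=f["intrinsics"]
    return K[0,0]*q[0]/-q[2]+K[0,2],K[1,1]*-q[1]/-q[2]+K[1,2]
def blobs(m,amin=15):
    n,l,s,c=cv2.connectedComponentsWithStats(m.astype(np.uint8))
    return [(s[i,4],s[i,:4].tolist(),np.round(c[i],1).tolist(),cv2.minAreaRect(np.argwhere(l==i)[:,::-1].astype(np.float32))) for i in range(1,n) if s[i,4]>=amin]
E
python3 - <<'E'
from h import *
import pickle
d=pickle.load(open("f0.pkl","rb"))
a=cv2.resize(d["top"]["frame"][150:225,220:300],None,fx=5,fy=5,interpolation=2)
b=cv2.resize(d["side"]["frame"][200:275,225:305],None,fx=5,fy=5,interpolation=2)
cv2.imwrite("pics/crop1.png",np.hstack([a,b]))
for n in d:
    hsv=cv2.cvtColor(d[n]["frame"],cv2.COLOR_BGR2HSV);H,S,V=cv2.split(hsv)
    print(n,"red");[print(x) for x in blobs(((H<6)|(H>174))&(S>170)&(V>120))]
    print(n,"yel");[print(x[:3]) for x in blobs((H>20)&(H<34)&(S>150)&(V>120))]
f=d["top"]
H,S,V=cv2.split(cv2.cvtColor(f["frame"],cv2.COLOR_BGR2HSV))
m=(V>120)&(S<70);m[:,:330]=0;m[:,400:]=0;m[:172]=0;m[240:]=0
print([x for x in blobs(m,500)])
for z,c in((.02,(367,205)),):print(onz(f,*c,z))
E
```

```text
side red
(np.int32(44), [179, 9, 7, 8], [182.3, 12.5], ((182.0, 12.5), (7.0, 6.0), 90.0))
(np.int32(21), [147, 13, 12, 2], [153.1, 13.4], ((152.5, 13.5), (1.0, 11.0), 90.0))
(np.int32(50), [149, 102, 11, 6], [154.1, 104.8], ((154.10769653320312, 104.86154174804688), (4.961389541625977, 9.922779083251953), 82.87498474121094))
(np.int32(15), [157, 115, 5, 6], [158.9, 118.3], ((159.20001220703125, 118.10000610351562), (3.130495071411133, 5.366563320159912), 26.56505012512207))
(np.int32(147), [41, 152, 14, 23], [47.7, 163.0], ((47.525146484375, 162.98963928222656), (23.76966667175293, 6.63592529296875), 67.61986541748047))
(np.int32(71), [232, 181, 44, 10], [252.6, 185.7], ((253.4807586669922, 185.40382385253906), (1.7650450468063354, 43.537776947021484), 78.69007110595703))
(np.int32(265), [244, 212, 47, 9], [267.2, 216.7], ((267.0345458984375, 216.44522094726562), (46.0330810546875, 7.909158706665039), 1.2730300426483154))
side yel
(np.int32(234), [169, 5, 17, 22], [176.1, 15.9])
(np.int32(81), [284, 164, 17, 15], [292.0, 170.8])
(np.int32(332), [227, 205, 17, 30], [235.9, 218.1])
(np
[... 267 characters left out ...]
 3.279378890991211), 53.746158599853516))
(np.int32(373), [249, 160, 16, 47], [257.4, 182.2], ((256.6636962890625, 183.07534790039062), (45.97608184814453, 14.153925895690918), 88.15238952636719))
top yel
(np.int32(439), [305, 136, 30, 27], [319.0, 147.5])
(np.int32(23), [255, 179, 6, 5], [257.8, 181.2])
(np.int32(29), [255, 190, 7, 5], [258.4, 192.0])
(np.int32(418), [506, 194, 54, 27], [534.6, 206.8])
(np.int32(86), [207, 196, 10, 11], [211.5, 201.2])
(np.int32(91), [253, 234, 11, 11], [257.8, 239.0])
[(np.int32(2375), [339, 172, 55, 61], [366.1, 204.5], ((365.78704833984375, 204.77444458007812), (54.98611068725586, 54.42445755004883), 51.8427734375))]
[ 0.55893049 -0.37924691  0.02      ]
```

View pics/crop1.png

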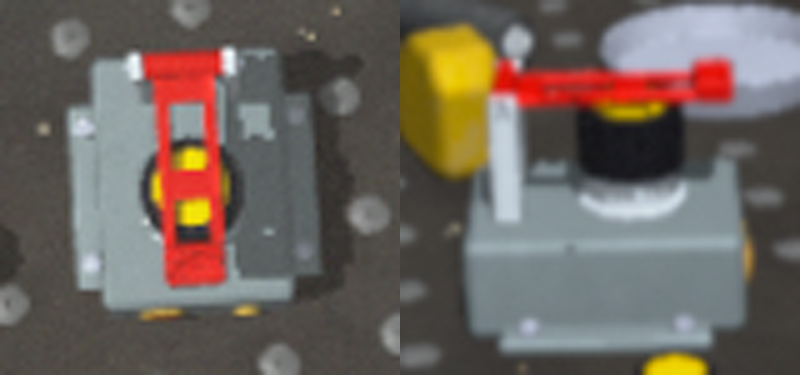

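The crop shows the ears and hinge on the far side, at about (256,163), and the tab's free end towards the robot, at about (259,205). The black and yellow cap lies under the tab at about (258,188). It is clearly bigger than the two loose caps, so the choice stands.

```bash
python3 - <<'E'
from h import *
import pickle
from scipy.spatial.transform import Rotation as R
d=pickle.load(open("f0.pkl","rb"));t,s=d["top"],d["side"]
np.set_printoptions(precision=4,suppress=True)
e1=onz(t,247,163.4,.1);e2=onz(t,265.6,162.2,.1);print("ears",e1,e2,(e1+e2)/2,np.linalg.norm(e1-e2))
fe=onz(t,259.4,206.6,.1);print("free end",fe,"len",np.linalg.norm(fe-(e1+e2)/2))
print("cap",onz(t,258.2,188.4,.091))
# reservoir top corners crop(93,62),(275,48),(105,308),(292,298) /5 +(220,150)
c=np.array([onz(t,220+a/5,150+b/5,.045) for a,b in((93,62),(275,48),(292,298),(105,308))]);print("corners",c, c.mean(0))
for i in range(4):v=c[(i+1)%4]-c[i];print(np.linalg.norm(v),np.degrees(np.arctan2(v[1],v[0])))
def tri(a,b):
    (o1,d1),(o2,d2)=ray(t,*a),ray(s,*b)
    q=np.linalg.lstsq(np.c_[d1,-d2],o2-o1,rcond=None)[0];return o1+d1*q[0],o2+d2*q[1]
print("block",tri((259.2,203),(225+400/5*0+ (712-400)/5,200+80/5)))
print("yel obs",tri((258.2,187),(271.5,221)))
H,S,V=cv2.split(cv2.cvtColor(t["frame"],cv2.COLOR_BGR2HSV))
print("dish rim",onz(t,366.1,204.5,.02),onz(t,339.5,204.5,.02),onz(t,393.5,204.5,.02))
from bench import r
o=r.get_obs();print(R.from_rotvec(o["orientation"]).as_matrix())
E
```

```text
ears [ 0.638  -0.0958  0.1   ] [ 0.6414 -0.1371  0.1   ] [ 0.6397 -0.1164  0.1   ] 0.041432095322032805
free end [ 0.5418 -0.1252  0.1   ] len 0.09829403781614382
cap [ 0.5836 -0.1215  0.091 ]
corners [[ 0.6515 -0.0731  0.045 ]
 [ 0.6597 -0.1583  0.045 ]
 [ 0.5417 -0.168   0.045 ]
 [ 0.5356 -0.0815  0.045 ]] [ 0.5971 -0.1202  0.045 ]
0.08562328303554387 -84.49993272362515
0.11833042833062975 -175.29243621922163
0.08675205347814512 94.02888080430797
0.11612407306470564 4.149579682082038
block (array([ 0.5499, -0.1246,  0.0989]), array([ 0.5499, -0.1246,  0.0989]))
yel obs (array([ 0.5871, -0.1214,  0.0886]), array([ 0.5845, -0.1215,  0.0882]))
dish rim [ 0.5601 -0.3771  0.02  ] [ 0.559  -0.3137  0.02  ] [ 0.5612 -0.4425  0.02  ]
[[ 0.9148  0.404  -0.0008]
 [ 0.404  -0.9148  0.0015]
 [-0.0001 -0.0016 -1.    ]]
```

```bash
cat >> h.py <<'E'
from scipy.spatial.transform import Rotation as R
HINGE=np.array([.6397,-.1164,.0985]);YAW=.085
UX=np.array([np.cos(YAW),np.sin(YAW),0])
def go(p,yaw=None):
    "tool shift in cm and roll from the present pose to TCP p, tool-x yaw"
    from bench import r
    o=r.get_obs();M=R.from_rotvec(o["orientation"]).as_matrix()
    y=np.arctan2(M[1,0],M[0,0]);dy=0 if yaw is None else (y-yaw+np.pi/2)%np.pi-np.pi/2
    print("shift",np.round(M.T@(np.array(p)-o["tcp_pos"])*100,2),"roll",round(dy,3),"| tcp",o["tcp_pos"].round(4),"yaw",y.round(3),"F",o["contact_force"].round(2),"M",o["moment"].round(3),"w",round(o["grip_width"],4),"j",o["joints"].round(2),"t",o["clock"])
E
python3 -c "
from h import *
b=HINGE-.09*UX;b[2]=.17;print(b);go(b,YAW)"
```

```text
[ 0.55002493 -0.12404079  0.17      ]
shift [ 45.31 -33.87   7.49] roll 0.331 | tcp [ 0.2724 -0.617   0.2444] yaw 0.416 F [-0.22  0.8  -0.22] M [ 0.034 -0.004 -0.006] w 0.0852 j [ 1.05  0.48  0.02  1.56 -0.01  1.11 -0.08] t 0.1
```

Emit:
apply_moves(
  moves=[
    [[45.3,-33.9,3.5],0.33],
    [[45.3,-33.9,3.5],0.33],
    [[45.3,-33.9,3.5],0.33],
    [[45.3,-33.9,3.5],0.33],
    [[45.3,-33.9,3.5],0.33],
    [[45.3,-33.9,3.5],0.33],
    [[45.3,-33.9,3.5],0.33],
    [[45.3,-33.9,3.5],0.33],
    [[45.3,-33.9,3.5],0.33],
    [[45.3,-33.9,3.5],0.33],
  ],
  claw=0.75,
)

```text
clock: 0.93
tcp_pos: [0.477, -0.2531, 0.2194]
orientation: [-3.139, -0.135, 0.0]
contact_force: [1.2, 0.1, 0.0]
grip_width: 0.0642
```

```bash
python3 -c "
from h import *
b=HINGE-.09*UX;b[2]=.15;print(b);go(b,YAW)"
```

```text
[ 0.55002493 -0.12404079  0.15      ]
shift [  8.39 -12.24   6.93] roll 0.001 | tcp [ 0.477  -0.2531  0.2194] yaw 0.086 F [1.23 0.14 0.05] M [-0.004  0.018 -0.053] w 0.0642 j [ 0.44  0.29 -0.08  1.9   0.03  0.95 -1.14] t 0.9333
```

Emit:
apply_moves(
  moves=[
    [[8.4,-12.2,4],0],
    [[8.4,-12.2,4],0],
    [[8.4,-12.2,4],0],
    [[8.4,-12.2,4],0],
    [[8.4,-12.2,7],0],
    [[8.4,-12.2,7],0],
    [[8.4,-12.2,7],0],
  ],
)

```text
clock: 1.52
tcp_pos: [0.5483, -0.1263, 0.1481]
orientation: [-3.138, -0.135, 0.007]
contact_force: [-0.6, -0.5, 0.2]
grip_width: 0.0641
```

```bash
python3 - <<'E'
from h import *
from bench import imaging
import pickle
d={n:imaging.grab_frame(n) for n in("wrist","side")};pickle.dump(d,open("f1.pkl","wb"))
cv2.imwrite("pics/w1.png",d["wrist"]["frame"]);f=d["wrist"];print(f["intrinsics"],f["T"].round(4))
b=HINGE-.09*UX;b[2]=.096;go(b,YAW)
E
```

```text
[[325.1922621    0.         278.69176509]
 [  0.         325.1922621  208.88000699]
 [  0.           0.           1.        ]] [[ 8.650e-02  9.561e-01  2.799e-01  6.197e-01]
 [-9.962e-01  8.320e-02  2.380e-02 -1.211e-01]
 [-5.000e-04 -2.809e-01  9.597e-01  2.763e-01]
 [ 0.000e+00  0.000e+00  0.000e+00  1.000e+00]]
shift [ 0.05 -0.36  5.43] roll -0.001 | tcp [ 0.5498 -0.1276  0.1503] yaw 0.084 F [ 0.84 -0.16  0.59] M [-0.022 -0.017  0.011] w 0.0641 j [ 0.22  0.41 -0.13  1.9   0.07  0.83 -1.43] t 1.6167
```

View pics/w1.png

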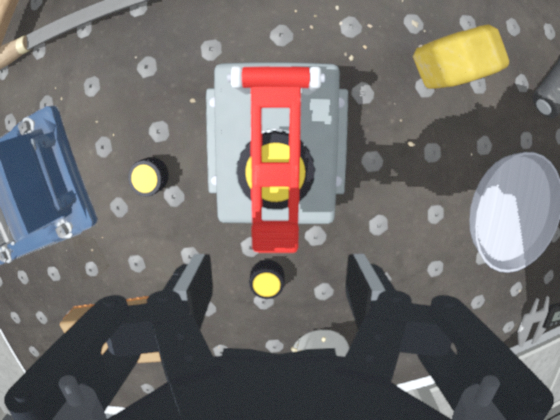

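The wrist view shows the block at about (275,237), the hinge ears at (236,76) and (316,76), and the cap at (276,170). I will refine the positions with the fisheye model.

```bash
cat >> h.py <<'E'
def wz(f,u,v,z):
    K=f["intrinsics"];a=np.array([(u-K[0,2])/K[0,0],(v-K[1,2])/K[1,1]]);t=np.linalg.norm(a)
    c=np.r_[a/t*np.sin(t),np.cos(t)];d=f["T"][:3,:3]@np.array([c[0],-c[1],-c[2]]);o=f["T"][:3,3]
    return o+d*(z-o[2])/d[2]
E
python3 - <<'E'
from h import *
import pickle
f=pickle.load(open("f1.pkl","rb"))["wrist"]
H,S,V=cv2.split(cv2.cvtColor(f["frame"],cv2.COLOR_BGR2HSV))
m=((H<6)|(H>174))&(S>150)&(V>90)
for y0,y1 in((68,84),(222,252)):
    ys,xs=np.nonzero(m[y0:y1,200:360]);print(y0,xs.min()+200,xs.max()+200,np.median(xs)+200,ys.min()+y0,ys.max()+y0)
ys,xs=np.nonzero(m[:,200:360]);print(ys.min(),ys.max())
for u,v,z in((236.5,76,.103),(316,76,.103),(276.5,76.5,.103),(275,237,.106),(275,225,.106),(275,250,.106),(252,240,.106),(298,240,.106),(276,170,.091),(275,171,.091)):print(u,v,wz(f,u,v,z).round(4))
# dish rim
for u,v in((515,153),(515,271),(471,212)):print(wz(f,u,v,.02).round(4))
E
```

```text
68 243 308 275.5 68 83
222 252 297 275.0 222 251
67 252
236.5 76 [ 0.6397 -0.097   0.103 ]
316 76 [ 0.6432 -0.1386  0.103 ]
276.5 76.5 [ 0.6408 -0.118   0.103 ]
275 237 [ 0.5535 -0.1246  0.106 ]
275 225 [ 0.5606 -0.124   0.106 ]
275 250 [ 0.5455 -0.1253  0.106 ]
252 240 [ 0.5505 -0.1119  0.106 ]
298 240 [ 0.5528 -0.1377  0.106 ]
276 170 [ 0.5888 -0.1221  0.091 ]
275 171 [ 0.5882 -0.1216  0.091 ]
[ 0.6201 -0.348   0.02  ]
[ 0.4967 -0.3917  0.02  ]
[ 0.5575 -0.3069  0.02  ]
```

Emit:
apply_moves(
  moves=[
    [[0.1,-0.3,2],0],
    [[0.1,-0.3,4],0],
    [[0.1,-0.3,5.3],0],
    [[0.1,-0.3,5.3],0],
    [[0.1,-0.3,5.3],0],
  ],
)

```text
clock: 2.03
tcp_pos: [0.5507, -0.1244, 0.0974]
orientation: [3.138, 0.132, 0.001]
contact_force: [0.4, -0.4, 0.3]
grip_width: 0.0643
```

Emit:
apply_moves(
  moves=[
    [[0,0,0],0],
    [[0,0,0],0],
    [[0,0,0],0],
    [[0,0,0],0],
    [[0,0,0],0],
    [[0,0,0],0],
  ],
  claw=0,
  grip_force=20,
)

```text
clock: 2.53
tcp_pos: [0.5514, -0.1236, 0.0977]
orientation: [3.138, 0.134, 0.003]
contact_force: [-0.9, -0.7, 6.2]
grip_width: 0.0266
```

```bash
sed -i 's/HINGE=.*/HINGE=np.array([.6403,-.1172,.0985]);YAW=.085/' h.py; python3 - <<'E'
from h import *
b=HINGE-.09*UX;b[2]=.096;go(b,YAW)
for th in np.arange(0,2.15,.21):
    print(th.round(2),"dx %.2f up %.2f"%(9*(1-np.cos(th))+.1*-np.sin(th),9*np.sin(th)+.1*(np.cos(th)-1)))
E
```

```text
shift [-0.08  0.12  0.17] roll 0.0 | tcp [ 0.5514 -0.1236  0.0977] yaw 0.085 F [-0.94 -0.72  6.16] M [-0.048  0.248 -0.085] w 0.0266 j [ 0.21  0.48 -0.12  1.94  0.09  0.72 -1.45] t 2.5333
0.0 dx 0.00 up 0.00
0.21 dx 0.18 up 1.87
0.42 dx 0.74 up 3.66
0.63 dx 1.67 up 5.28
0.84 dx 2.92 up 6.67
1.05 dx 4.44 up 7.76
1.26 dx 6.15 up 8.50
1.47 dx 7.99 up 8.86
1.68 dx 9.88 up 8.84
1.89 dx 11.73 up 8.41
2.1 dx 13.46 up 7.62
```

Emit:
apply_moves(
  moves=[
    [[0.05,0,-0.95],0],
    [[0.2,0,-1.9],0],
    [[0.4,0,-2.8],0],
    [[0.75,0,-3.65],0],
    [[1.2,0,-4.5],0],
    [[1.65,0,-5.3],0],
    [[2.25,0,-6.0],0],
    [[2.9,0,-6.65],0],
    [[3.65,0,-7.25],0],
    [[4.45,0,-7.75],0],
  ],
)

```text
clock: 3.37
tcp_pos: [0.5939, -0.12, 0.1746]
orientation: [3.138, 0.134, -0.006]
contact_force: [-4.9, -3.6, -1.4]
grip_width: 0.0265
```

```bash
python3 - <<'E'
from h import *
b=HINGE-.09*UX*np.cos(1.05);b[2]=.096+.0775;go(b,YAW)
E
```

```text
shift [0.17 0.11 0.1 ] roll 0.0 | tcp [ 0.5939 -0.12    0.1746] yaw 0.085 F [-4.91 -3.56 -1.4 ] M [-0.733  1.217 -0.079] w 0.0265 j [ 0.19  0.44 -0.13  1.78  0.07  0.92 -1.45] t 3.3667
```

Emit:
apply_moves(
  moves=[
    [[0.83,0,-0.42],0],
    [[1.7,0,-0.75],0],
    [[2.6,0,-0.98],0],
    [[3.55,0,-1.1],0],
    [[4.5,0,-1.15],0],
    [[5.43,0,-1.1],0],
    [[6.37,0,-0.92],0],
    [[7.3,0,-0.66],0],
    [[8.16,0,-0.31],0],
    [[9.0,0,0.13],0],
  ],
)

```text
clock: 4.2
tcp_pos: [0.6875, -0.1125, 0.176]
orientation: [3.137, 0.134, 0.009]
contact_force: [-0.1, -3.5, 7.9]
grip_width: 0.0257
```

```bash
python3 - <<'E'
from h import *
b=HINGE-.09*UX*np.cos(2.1);b[2]=.0985+.09*np.sin(2.1)-.0035;print(b);go(b,YAW)
E
```

```text
[ 0.68557211 -0.11334258  0.17268884]
shift [-0.2   0.07  0.33] roll 0.001 | tcp [ 0.6875 -0.1125  0.176 ] yaw 0.086 F [-0.11 -3.53  7.92] M [-0.806  0.214  0.053] w 0.0257 j [ 0.15  0.58 -0.12  1.56  0.08  1.01 -1.47] t 4.2
```

Emit:
apply_moves(
  moves=[
    [[0.15,0,0.15],0],
    [[0.3,0,0.3],0],
    [[0.4,0,0.4],0],
    [[0.4,0,0.4],0],
  ],
)

```text
clock: 4.53
tcp_pos: [0.6931, -0.1121, 0.173]
orientation: [3.137, 0.134, 0.015]
contact_force: [4.0, -3.1, 7.8]
grip_width: 0.0261
```

```bash
python3 - <<'E'
from h import *
b=HINGE-.09*UX*np.cos(2.1);b[2]=.0985+.09*np.sin(2.1)-.0035;go(b,YAW)
E
```

```text
shift [-0.76  0.06  0.03] roll 0.001 | tcp [ 0.6931 -0.1121  0.173 ] yaw 0.086 F [ 4.   -3.07  7.76] M [-0.765 -0.478  0.061] w 0.0261 j [ 0.15  0.58 -0.12  1.55  0.08  1.   -1.47] t 4.5333
```

Emit:
apply_moves(
  moves=[
    [[0,0,0],0],
    [[0,0,0],0],
    [[0,0,0],0],
    [[0,0,0],0],
    [[0,0,-3],0],
    [[0,0,-6],0],
    [[0,0,-6],0],
    [[-8,0,-6],0],
    [[-10,0,-6],0],
    [[-10,0,-6],0],
  ],
  claw=0.7,
)

```text
clock: 5.37
tcp_pos: [0.5841, -0.1206, 0.2278]
orientation: [3.139, 0.133, -0.007]
contact_force: [-0.5, 0.0, -0.5]
grip_width: 0.06
```

```bash
python3 - <<'E'
from h import *
from bench import imaging
import pickle
d={n:imaging.grab_frame(n) for n in("wrist","side","top")};pickle.dump(d,open("f2.pkl","wb"))
s=cv2.resize(d["side"]["frame"][150:270,200:330],None,fx=3.5,fy=3.5,interpolation=2)
w=cv2.resize(d["wrist"]["frame"],(0,0),fx=.6,fy=.6)
o=np.zeros((420,800,3),np.uint8);o[:420,:455]=s[:420];o[:252,460:796]=w
cv2.imwrite("pics/c2.png",o)
for th in(1.9,2.0,2.1):
    p=HINGE-.09*UX*np.cos(th);p[2]+=.09*np.sin(th);a=proj(d["side"],p);print(th,a,(a[0]-200)*3.5,(a[1]-150)*3.5)
a=proj(d["side"],HINGE);print((a[0]-200)*3.5,(a[1]-150)*3.5)
go([.587,-.1215,.16],YAW)
E
```

```text
1.9 (np.float64(229.73471653879847), np.float64(179.80439630613907)) 104.07150788579463 104.31538707148674
2.0 (np.float64(225.82547595253504), np.float64(181.42019424857247)) 90.38916583387265 109.97067987000365
2.1 (np.float64(222.12925878418656), np.float64(183.4008127262132)) 77.45240574465296 116.90284454174616
159.29832140551042 235.15522342198005
shift [-0.09  0.13  6.91] roll 0.0 | tcp [ 0.5878 -0.1201  0.2291] yaw 0.085 F [ 1.06 -0.15  0.26] M [-0.017 -0.031  0.002] w 0.0598 j [ 0.2   0.37 -0.13  1.75  0.06  1.02 -1.44] t 5.5167
```

View pics/c2.png

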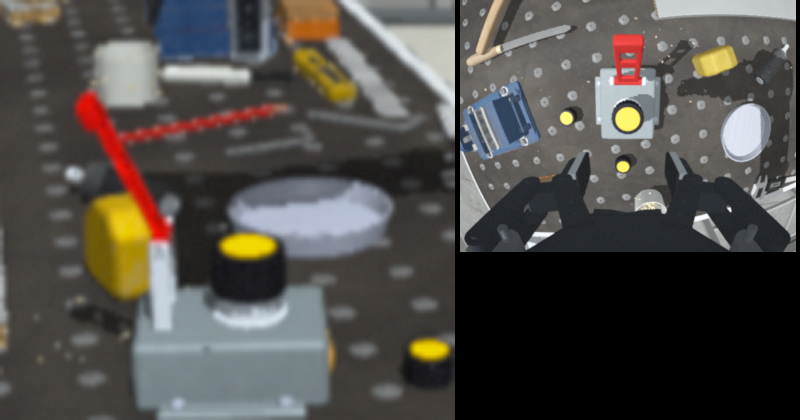

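```bash
python3 - <<'E'
from h import *
import pickle
d=pickle.load(open("f2.pkl","rb"))
for n,roi in(("side",(210,170,255,225)),("top",(230,120,285,190))):
    f=d[n];x0,y0,x1,y1=roi
    H,S,V=cv2.split(cv2.cvtColor(f["frame"][y0:y1,x0:x1],cv2.COLOR_BGR2HSV));m=((H<6)|(H>174))&(S>150)&(V>90)
    for b in blobs(m,40):print(n,b[0],b[1],(np.array(b[2])+[x0,y0]),b[3])
    for th in(1.9,1.95,2.,2.05,2.1):
        pts=[]
        for L in(0,.05,.081,.099):
            for t in((-.006,.006)if L>.06 else (-.003,.003)):
                p=HINGE+UX*(-L*np.cos(th)+(t+.001)*np.sin(th))*1+0
                p[2]+=L*np.sin(th)+(t+.001)*np.cos(th);pts.append(proj(f,p))
        p=np.array(pts);print(th,p.min(0).round(1),p.max(0).round(1))
E
```

```text
side 316 [11, 6, 34, 43] [235.1 193.7] ((32.88292694091797, 22.046344757080078), (47.460411071777344, 26.322994232177734), 57.094757080078125)
1.9 [225.  175.1] [246.4 217.8]
1.95 [222.9 175.9] [246.4 217.9]
2.0 [220.8 176.7] [246.3 217.9]
2.05 [218.8 177.6] [246.3 218. ]
2.1 [216.9 178.7] [246.3 218.1]
1.9 [254.1 134.8] [256.7 163.5]
1.95 [254.  132.9] [256.7 163.4]
2.0 [253.9 131.1] [256.7 163.4]
2.05 [253.8 129.5] [256.7 163.4]
2.1 [253.8 127.9] [256.7 163.3]
```

The side mask puts the tab at about 2.0 rad, so it slid in the pads just short of its stop. I will push it the rest of the way with shut fingers.

Emit:
apply_moves(
  moves=[
    [[0,0.1,4.2],0],
    [[1,0.1,4.2],0],
    [[3,0.1,4.2],0],
    [[5,0.1,4.2],0],
    [[6,0.1,4.2],0],
    [[6.5,0.1,4.2],0],
    [[7,0.1,4.2],0],
    [[7.3,0.1,4.2],0],
    [[7.6,0.1,4.2],0],
    [[7.9,0.1,4.2],0],
  ],
  claw=0,
)

```text
clock: 6.35
tcp_pos: [0.6665, -0.1145, 0.1863]
orientation: [3.139, 0.134, -0.004]
contact_force: [-3.8, 0.3, -0.7]
grip_width: -0.0002
```

Emit:
apply_moves(
  moves=[
    [[0.2,0,0],0],
    [[0.4,0,0],0],
    [[0.4,0,0],0],
  ],
)

```text
clock: 6.6
tcp_pos: [0.6695, -0.1144, 0.1864]
orientation: [3.139, 0.134, -0.008]
contact_force: [-8.6, 0.1, 1.9]
grip_width: 0.0001
```

Emit:
apply_moves(
  moves=[
    [[0.2,0,0],0],
    [[0.4,0,0],0],
    [[0.4,0,0],0],
  ],
)

```text
clock: 6.85
tcp_pos: [0.6702, -0.1144, 0.1861]
orientation: [-3.139, -0.133, 0.02]
contact_force: [-19.6, 0.7, 9.7]
grip_width: -0.0002
```

```bash
cat > tab.py <<'E'
from h import *
from bench import imaging
f=imaging.grab_frame("side");x0,y0,x1,y1=210,170,255,225
H,S,V=cv2.split(cv2.cvtColor(f["frame"][y0:y1,x0:x1],cv2.COLOR_BGR2HSV));m=((H<6)|(H>174))&(S>150)&(V>90)
for b in blobs(m,20):print(b[1][0]+x0,b[1][1]+y0,b[1])
go([.587,-.1217,.16],YAW)
E
python3 tab.py
```

```text
217 179 [7, 9, 32, 40]
232 185 [22, 15, 23, 6]
shift [-8.32  0.03  2.71] roll -0.0 | tcp [ 0.6702 -0.1144  0.1861] yaw 0.085 F [-20.19   1.26   9.49] M [0.066 4.212 0.   ] w -0.0002 j [ 0.16  0.55 -0.12  1.58  0.07  1.03 -1.47] t 6.9
```

The tab is at its stop: the mask edges (217,179) match 2.1 rad and the force is rising. Now I back off and locate the cap precisely.

Emit:
apply_moves(
  moves=[
    [[-1,0,-0.5],0],
    [[-4,0,-2],0],
    [[-8.3,0,-3],0.1],
    [[-8.3,0,-3],0.2],
    [[-8.3,0,-3],0.3],
    [[-8.3,0,-3],0.4],
    [[-8.3,0,-3],0.5],
    [[-8.3,0,-3],0.6],
    [[-8.3,0,-3],0.7],
    [[-8.3,0,-3],0.7],
  ],
  claw=0.8,
)

```text
clock: 7.73
tcp_pos: [0.5941, -0.1207, 0.2178]
orientation: [-2.992, 0.955, -0.005]
contact_force: [-0.8, -0.1, -0.6]
grip_width: 0.0682
```

```bash
python3 - <<'E'
from h import *
from bench import imaging
import pickle
d=pickle.load(open("f2.pkl","rb"));d["top"]=imaging.grab_frame("top")if 0 else d["top"];d["w2"]=imaging.grab_frame("wrist")
d["side"]=imaging.grab_frame("side")
pickle.dump(d,open("f3.pkl","wb"))
for n in("wrist","w2","side","top"):
    f=d[n];H,S,V=cv2.split(cv2.cvtColor(f["frame"],cv2.COLOR_BGR2HSV));m=(H>20)&(H<34)&(S>150)&(V>100)
    for b in blobs(m,25):
        p=(wz if n[0]=="w" else onz)(f,*b[2],.091)
        if abs(p[0]-.587)<.03 and abs(p[1]+.12)<.03:print(n,b[0],b[1],b[2],p.round(4))
go([.587,-.1217,.079],YAW-.7)
E
```

```text
wrist 89 [276, 179, 24, 39] [291.1, 198.6] [ 0.588  -0.1317  0.091 ]
side 98 [263, 217, 16, 7] [270.4, 219.9] [ 0.5868 -0.121   0.091 ]
shift [-0.52  0.49 13.85] roll 0.004 | tcp [ 0.5937 -0.1206  0.2175] yaw -0.611 F [0.51 0.4  0.6 ] M [ 0.027 -0.036  0.014] w 0.068 j [ 0.09  0.39  0.01  1.76 -0.01  0.99 -2.08] t 7.8333
```

Emit:
apply_moves(
  moves=[
    [[-0.5,0.45,3],0],
    [[-0.5,0.45,6],0],
    [[-0.5,0.45,9],0],
    [[-0.5,0.45,11],0],
    [[-0.5,0.45,12.5],0],
    [[-0.5,0.45,13.3],0],
    [[-0.5,0.45,13.8],0],
    [[-0.5,0.45,13.8],0],
    [[-0.5,0.45,13.8],0],
  ],
)

```text
clock: 8.58
tcp_pos: [0.587, -0.1216, 0.0796]
orientation: [-2.995, 0.949, -0.002]
contact_force: [0.4, 0.4, 0.5]
grip_width: 0.0685
```

```bash
python3 -c "
from h import *
go([.587,-.1215,.079],YAW-.7)"
```

```text
shift [-0.01 -0.    0.06] roll 0.001 | tcp [ 0.587  -0.1216  0.0796] yaw -0.614 F [0.43 0.42 0.49] M [ 0.033 -0.043 -0.012] w 0.0685 j [ 0.1   0.55  0.01  1.87 -0.    0.72 -2.08] t 8.5833
```

Emit:
apply_moves(
  moves=[
    [[0,0,0],0],
    [[0,0,0],0],
    [[0,0,0],0],
    [[0,0,0],0],
    [[0,0,0],0],
    [[0,0,0],0],
  ],
  claw=0,
  grip_force=25,
)

```text
clock: 9.08
tcp_pos: [0.5872, -0.1214, 0.0795]
orientation: [-2.994, 0.949, -0.003]
contact_force: [0.9, 0.7, 4.9]
grip_width: 0.0455
```

```bash
python3 -c "
from h import *
go([.587,-.1215,.079],YAW-.7)"
```

```text
shift [-0.01  0.02  0.05] roll 0.001 | tcp [ 0.5872 -0.1214  0.0795] yaw -0.614 F [0.86 0.72 4.88] M [ 0.107 -0.25  -0.011] w 0.0455 j [ 0.1   0.55  0.01  1.87 -0.    0.72 -2.08] t 9.0833
```

Emit:
apply_moves(
  moves=[
    [[0,0,0],-0.06],
    [[0,0,0],-0.12],
    [[0,0,0],-0.18],
    [[0,0,0],-0.24],
    [[0,0,0],-0.3],
    [[0,0,0],-0.36],
    [[0,0,0],-0.42],
    [[0,0,0],-0.48],
    [[0,0,0],-0.54],
    [[0,0,0],-0.58],
  ],
)

```text
clock: 9.92
tcp_pos: [0.5871, -0.1211, 0.0792]
orientation: [-3.141, 0.049, -0.002]
contact_force: [1.4, 1.3, 4.1]
grip_width: 0.0453
```

```bash
python3 -c "
from h import *
go([.587,-.1215,.079],YAW-.7)"
```

```text
shift [-0.    0.04  0.02] roll 0.584 | tcp [ 0.5871 -0.1211  0.0792] yaw -0.031 F [1.37 1.3  4.05] M [ 0.178 -0.161 -0.006] w 0.0453 j [ 0.21  0.56 -0.14  1.86  0.11  0.73 -1.6 ] t 9.9167
```

Emit:
apply_moves(
  moves=[
    [[0,0,0],-0.04],
    [[0,0,0],-0.08],
  ],
)

```text
clock: 10.08
tcp_pos: [0.5869, -0.1212, 0.0792]
orientation: [-3.141, -0.075, -0.002]
contact_force: [1.3, -0.9, 4.7]
grip_width: 0.0453
```

```bash
echo 'from h import *
go([.587,-.1215,.079],YAW-.7)'>g.py; python3 g.py
```

```text
shift [0.01 0.03 0.02] roll 0.663 | tcp [ 0.5869 -0.1212  0.0792] yaw 0.048 F [ 1.33 -0.86  4.65] M [ 0.133 -0.23  -0.042] w 0.0453 j [ 0.22  0.56 -0.16  1.86  0.13  0.73 -1.53] t 10.0833
```

Emit:
apply_moves(
  moves=[
    [[0,0,0],-0.02],
    [[0,0,0],-0.04],
  ],
)

```text
clock: 10.25
tcp_pos: [0.587, -0.1214, 0.0791]
orientation: [-3.139, -0.136, -0.002]
contact_force: [2.5, -0.3, 4.5]
grip_width: 0.0452
```

```bash
python3 g.py
```

```text
shift [-0.    0.01  0.01] roll 0.702 | tcp [ 0.587  -0.1214  0.0791] yaw 0.087 F [ 2.55 -0.29  4.53] M [ 0.103 -0.324 -0.059] w 0.0452 j [ 0.23  0.56 -0.17  1.86  0.14  0.73 -1.5 ] t 10.25
```

Emit:
apply_moves(
  moves=[
    [[0,0,0],-0.02],
    [[0,0,0],-0.05],
  ],
)

```text
clock: 10.42
tcp_pos: [0.5871, -0.1215, 0.0791]
orientation: [3.134, 0.216, 0.003]
contact_force: [3.5, -0.3, 4.5]
grip_width: 0.0452
```

```bash
python3 g.py
```

```text
shift [-0.01  0.    0.01] roll 0.752 | tcp [ 0.5871 -0.1215  0.0791] yaw 0.137 F [ 3.46 -0.31  4.5 ] M [-0.005 -0.653 -0.028] w 0.0452 j [ 0.24  0.56 -0.19  1.86  0.15  0.73 -1.46] t 10.4167
```

Emit:
apply_moves(
  moves=[
    [[0.05,0,0],-0.02],
    [[0.05,0,0],-0.05],
  ],
)

```text
clock: 10.58
tcp_pos: [0.5873, -0.1214, 0.079]
orientation: [3.128, 0.295, 0.001]
contact_force: [3.4, -0.3, 4.3]
grip_width: 0.0451
```

```bash
python3 g.py
```

```text
shift [-0.03  0.   -0.  ] roll 0.803 | tcp [ 0.5873 -0.1214  0.079 ] yaw 0.188 F [ 3.42 -0.31  4.33] M [ 0.012 -0.655 -0.106] w 0.0451 j [ 0.25  0.56 -0.2   1.86  0.16  0.74 -1.42] t 10.5833
```

Emit:
apply_moves(
  moves=[
    [[0.08,0,0],-0.02],
    [[0.08,0,0],-0.04],
  ],
)

```text
clock: 10.75
tcp_pos: [0.5875, -0.1213, 0.0787]
orientation: [3.121, 0.357, -0.001]
contact_force: [0.6, 0.0, 5.3]
grip_width: 0.0453
```

```bash
python3 g.py
```

```text
shift [-0.06  0.01 -0.03] roll 0.843 | tcp [ 0.5875 -0.1213  0.0787] yaw 0.228 F [0.57 0.05 5.26] M [ 0.03  -0.308 -0.017] w 0.0453 j [ 0.26  0.56 -0.21  1.86  0.16  0.74 -1.39] t 10.75
```

Emit:
apply_moves(
  moves=[
    [[0,0,0],-0.025],
    [[0,0,0],-0.05],
  ],
)

```text
clock: 10.92
tcp_pos: [0.5876, -0.1211, 0.0787]
orientation: [-3.111, -0.436, 0.0]
contact_force: [1.9, 0.3, 4.7]
grip_width: 0.0454
```

```bash
python3 g.py
```

```text
shift [-0.07  0.02 -0.03] roll 0.893 | tcp [ 0.5876 -0.1211  0.0787] yaw 0.278 F [1.95 0.25 4.69] M [ 0.066 -0.317  0.023] w 0.0454 j [ 0.27  0.57 -0.22  1.86  0.17  0.74 -1.34] t 10.9167
```

Emit:
apply_moves(
  moves=[
    [[0,0,0],-0.025],
    [[0,0,0],-0.05],
  ],
)

```text
clock: 11.08
tcp_pos: [0.5876, -0.121, 0.0788]
orientation: [-3.099, -0.514, -0.0]
contact_force: [2.1, 0.8, 5.2]
grip_width: 0.0457
```

```bash
python3 g.py
```

```text
shift [-0.07  0.02 -0.02] roll 0.943 | tcp [ 0.5876 -0.121   0.0788] yaw 0.328 F [2.09 0.85 5.19] M [ 0.112 -0.389 -0.033] w 0.0457 j [ 0.28  0.57 -0.23  1.85  0.18  0.74 -1.3 ] t 11.0833
```

Emit:
apply_moves(
  moves=[
    [[0,0,0],-0.025],
    [[0,0,0],-0.05],
  ],
)

```text
clock: 11.25
tcp_pos: [0.5876, -0.1209, 0.0788]
orientation: [-3.085, -0.591, -0.0]
contact_force: [1.2, 1.6, 4.9]
grip_width: 0.0452
```

```bash
python3 g.py
```

```text
shift [-0.08  0.03 -0.02] roll 0.993 | tcp [ 0.5876 -0.1209  0.0788] yaw 0.378 F [1.21 1.56 4.91] M [ 0.328 -0.428 -0.045] w 0.0452 j [ 0.29  0.57 -0.25  1.85  0.19  0.74 -1.26] t 11.25
```

Emit:
apply_moves(
  moves=[
    [[0,0,0],-0.025],
    [[0,0,0],-0.05],
  ],
)

```text
clock: 11.42
tcp_pos: [0.5876, -0.1208, 0.0788]
orientation: [-3.069, -0.668, -0.0]
contact_force: [2.3, 1.6, 4.1]
grip_width: 0.0452
```

```bash
python3 g.py
```

```text
shift [-0.09  0.04 -0.02] roll 1.044 | tcp [ 0.5876 -0.1208  0.0788] yaw 0.429 F [2.33 1.55 4.14] M [ 0.404 -0.384 -0.007] w 0.0452 j [ 0.29  0.57 -0.26  1.85  0.2   0.74 -1.22] t 11.4167
```

Emit:
apply_moves(
  moves=[
    [[0,0,0],-0.025],
    [[0,0,0],-0.05],
  ],
)

```text
clock: 11.58
tcp_pos: [0.5875, -0.1207, 0.0787]
orientation: [-3.052, -0.744, 0.0]
contact_force: [1.2, 2.4, 4.6]
grip_width: 0.0451
```

```bash
python3 g.py
```

```text
shift [-0.08  0.05 -0.03] roll 1.094 | tcp [ 0.5875 -0.1207  0.0787] yaw 0.479 F [1.24 2.43 4.65] M [ 0.564 -0.271 -0.033] w 0.0451 j [ 0.3   0.57 -0.27  1.85  0.21  0.75 -1.18] t 11.5833
```

Emit:
apply_moves(
  moves=[
    [[0,0,0],-0.025],
    [[0,0,0],-0.05],
  ],
)

```text
clock: 11.75
tcp_pos: [0.5875, -0.1207, 0.0787]
orientation: [-3.032, -0.821, 0.0]
contact_force: [0.7, 3.1, 4.6]
grip_width: 0.0451
```

```bash
python3 g.py
```

```text
shift [-0.09  0.04 -0.03] roll 1.144 | tcp [ 0.5875 -0.1207  0.0787] yaw 0.529 F [0.7  3.09 4.62] M [ 0.681 -0.22  -0.021] w 0.0451 j [ 0.31  0.57 -0.28  1.85  0.22  0.75 -1.13] t 11.75
```

Emit:
apply_moves(
  moves=[
    [[0,-0.05,0],-0.025],
    [[0,-0.05,0],-0.05],
  ],
)

```text
clock: 11.92
tcp_pos: [0.5873, -0.1206, 0.0787]
orientation: [-3.011, -0.896, 0.0]
contact_force: [1.1, 2.9, 3.4]
grip_width: 0.0454
```

```bash
python3 g.py
```

```text
shift [-0.08  0.06 -0.03] roll 1.193 | tcp [ 0.5873 -0.1206  0.0787] yaw 0.578 F [1.12 2.85 3.39] M [ 0.534 -0.25  -0.033] w 0.0454 j [ 0.32  0.57 -0.3   1.85  0.23  0.75 -1.09] t 11.9167
```

Emit:
apply_moves(
  moves=[
    [[0,0,0],-0.025],
    [[0,0,0],-0.05],
  ],
)

```text
clock: 12.08
tcp_pos: [0.5872, -0.1207, 0.0787]
orientation: [-2.988, -0.971, 0.0]
contact_force: [1.3, 2.8, 4.5]
grip_width: 0.0451
```

```bash
python3 g.py
```

```text
shift [-0.07  0.05 -0.03] roll 1.243 | tcp [ 0.5872 -0.1207  0.0787] yaw 0.628 F [1.26 2.76 4.55] M [ 0.635 -0.216 -0.025] w 0.0451 j [ 0.33  0.57 -0.31  1.85  0.24  0.75 -1.05] t 12.0833
```

Emit:
apply_moves(
  moves=[
    [[0,0,0],-0.025],
    [[0,0,0],-0.05],
  ],
)

```text
clock: 12.25
tcp_pos: [0.5872, -0.1207, 0.0787]
orientation: [-2.963, -1.045, 0.0]
contact_force: [-0.1, 2.5, 5.9]
grip_width: 0.045
```

```bash
python3 g.py
```

```text
shift [-0.06  0.05 -0.03] roll 1.293 | tcp [ 0.5872 -0.1207  0.0787] yaw 0.678 F [-0.05  2.47  5.88] M [ 0.584 -0.12  -0.039] w 0.045 j [ 0.34  0.58 -0.32  1.85  0.25  0.75 -1.01] t 12.25
```

Emit:
apply_moves(
  moves=[
    [[0,0,0],-0.025],
    [[0,0,0],-0.05],
  ],
)

```text
clock: 12.42
tcp_pos: [0.5869, -0.1206, 0.0787]
orientation: [-2.935, -1.118, 0.001]
contact_force: [0.2, 2.7, 5.2]
grip_width: 0.0456
```

```bash
python3 g.py
```

```text
shift [-0.05  0.07 -0.03] roll 1.343 | tcp [ 0.5869 -0.1206  0.0787] yaw 0.728 F [0.18 2.69 5.24] M [ 0.735  0.122 -0.2  ] w 0.0456 j [ 0.35  0.58 -0.33  1.85  0.26  0.76 -0.97] t 12.4167
```

Emit:
apply_moves(
  moves=[
    [[0,0,0],0],
  ],
)

```text
clock: 12.5
tcp_pos: [0.5869, -0.1206, 0.0787]
orientation: [-2.935, -1.118, 0.001]
contact_force: [-0.4, 3.3, 6.3]
grip_width: 0.0453
```

```bash
python3 g.py
```

```text
shift [-0.05  0.08 -0.03] roll 1.343 | tcp [ 0.5869 -0.1206  0.0787] yaw 0.728 F [-0.37  3.25  6.25] M [ 0.795  0.168 -0.036] w 0.0453 j [ 0.35  0.58 -0.33  1.85  0.26  0.76 -0.97] t 12.5
```

Emit:
apply_moves(
  moves=[
    [[0,0,0],-0.02],
  ],
)

```text
clock: 12.58
tcp_pos: [0.5868, -0.1206, 0.0787]
orientation: [-2.925, -1.145, 0.001]
contact_force: [-0.9, 3.9, 5.4]
grip_width: 0.0454
```

```bash
python3 g.py
```

```text
shift [-0.05  0.08 -0.03] roll 1.362 | tcp [ 0.5868 -0.1206  0.0787] yaw 0.747 F [-0.85  3.86  5.36] M [ 0.724  0.104 -0.366] w 0.0454 j [ 0.35  0.58 -0.34  1.85  0.27  0.76 -0.95] t 12.5833
```

The stop shows clearly. I back off at once to unload it.

Emit:
apply_moves(
  moves=[
    [[0,0,0],0.04],
    [[0,0,0],0.04],
  ],
)

```text
clock: 12.75
tcp_pos: [0.5869, -0.1207, 0.0787]
orientation: [-2.948, -1.085, 0.001]
contact_force: [-0.6, 2.7, 5.3]
grip_width: 0.0449
```

```bash
python3 g.py
```

```text
shift [-0.04  0.07 -0.03] roll 1.32 | tcp [ 0.5869 -0.1207  0.0787] yaw 0.705 F [-0.62  2.66  5.27] M [ 0.661  0.091 -0.   ] w 0.0449 j [ 0.35  0.58 -0.33  1.85  0.26  0.76 -0.99] t 12.75
```

Emit:
apply_moves(
  moves=[
    [[0,0,-0.1],0],
    [[0,0,-0.2],0],
    [[0,0,-0.3],0],
  ],
)

```text
clock: 13.0
tcp_pos: [0.5868, -0.1207, 0.0815]
orientation: [-2.947, -1.087, 0.002]
contact_force: [0.5, 3.7, 1.7]
grip_width: 0.0454
```

```bash
python3 g.py
```

```text
shift [-0.04  0.07  0.25] roll 1.321 | tcp [ 0.5868 -0.1207  0.0815] yaw 0.706 F [0.46 3.68 1.67] M [ 0.647 -0.     0.037] w 0.0454 j [ 0.35  0.57 -0.33  1.85  0.26  0.76 -0.98] t 13.0
```

Emit:
apply_moves(
  moves=[
    [[0,0,-0.2],0],
    [[0,0,-0.4],0],
    [[0,0,-0.6],0],
  ],
)

```text
clock: 13.25
tcp_pos: [0.5868, -0.121, 0.0874]
orientation: [-2.948, -1.086, 0.002]
contact_force: [1.9, 2.6, -3.6]
grip_width: 0.0454
```

```bash
python3 g.py
```

```text
shift [-0.01  0.05  0.84] roll 1.321 | tcp [ 0.5868 -0.121   0.0874] yaw 0.706 F [ 1.92  2.62 -3.59] M [ 0.437 -0.26   0.043] w 0.0454 j [ 0.35  0.56 -0.33  1.85  0.25  0.77 -0.98] t 13.25
```

Emit:
apply_moves(
  moves=[
    [[0,0,-0.3],0],
    [[0,0,-0.6],0],
    [[0,0,-0.9],0],
    [[0,0,-1.2],0],
    [[0,0,-1.6],0],
    [[0,0,-2.4],0],
    [[0,0,-4],0],
    [[0,0,-6],0],
    [[0,0,-6],0],
  ],
)

```text
clock: 14.0
tcp_pos: [0.5898, -0.121, 0.152]
orientation: [2.945, 1.084, 0.009]
contact_force: [1.2, -0.1, -1.1]
grip_width: 0.0455
```

```bash
python3 - <<'E'
from h import *
from bench import imaging
import pickle
d={n:imaging.grab_frame(n) for n in("side","top","wrist")};pickle.dump(d,open("f4.pkl","wb"))
s=cv2.resize(d["side"]["frame"][130:270,200:340],None,fx=3,fy=3,interpolation=2)
w=cv2.resize(d["wrist"]["frame"],(0,0),fx=.65,fy=.65)
o=np.zeros((420,790,3),np.uint8);o[:,:420]=s;o[:273,425:789]=w;cv2.imwrite("pics/c4.png",o)
f=d["top"];H,S,V=cv2.split(cv2.cvtColor(f["frame"],cv2.COLOR_BGR2HSV));m=(V>120)&(S<70);m[:,:330]=0;m[:,402:]=0;m[:168]=0;m[242:]=0
for b in blobs(m,300):print(b,onz(f,*b[2],.02))
go([.560,-.3775,.2],YAW)
E
```

```text
(np.int32(2348), [339, 178, 55, 55], [365.6, 205.3], ((366.0, 205.0), (54.0, 54.0), 90.0)) [ 0.55815529 -0.37590089  0.02      ]
shift [-18.71  17.76  -5.21] roll 0.621 | tcp [ 0.5872 -0.121   0.1479] yaw 0.706 F [ 0.88 -0.26 -0.98] M [-0.028  0.028 -0.012] w 0.0452 j [ 0.37  0.49 -0.35  1.81  0.21  0.88 -0.95] t 14.15
```

View pics/c4.png

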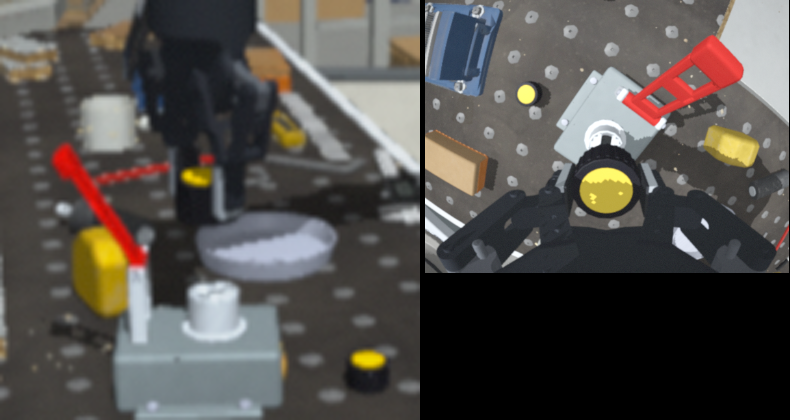

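The cap is held upright, the neck is clear and the tab is still open. The dish is at about (366,205) in the top view. Carrying the cap over.

Emit:
apply_moves(
  moves=[
    [[-1,0.9,-1.2],0],
    [[-3,2.8,-1.2],0],
    [[-5.5,5.1,-1.2],0],
    [[-8,7.5,-1.2],0],
    [[-10.5,9.8,-1.2],0],
    [[-13,12.1,-1.2],0],
    [[-15.5,14.4,-1.2],0],
    [[-17.5,16.3,-1.2],0],
    [[-18.9,17.6,-1.2],0],
    [[-18.9,17.6,-1.2],0],
  ],
)

```text
clock: 14.98
tcp_pos: [0.5544, -0.3837, 0.158]
orientation: [2.951, 1.074, -0.006]
contact_force: [-0.2, 0.1, 0.7]
grip_width: 0.0455
```

```bash
python3 - <<'E'
from h import *
go([.558,-.3775,.045])
E
```

```text
shift [ 0.71 -0.24 11.3 ] roll 0 | tcp [ 0.5544 -0.3837  0.158 ] yaw 0.698 F [-0.2   0.08  0.72] M [-0.088  0.018 -0.031] w 0.0455 j [ 0.72  0.58 -0.29  1.62  0.2   0.98 -0.51] t 14.9833
```

Emit:
apply_moves(
  moves=[
    [[0,0,2],0],
    [[0,0,4.5],0],
    [[0,0,7],0],
    [[0,0,9],0],
    [[0,0,10.5],0],
    [[0,0,11.3],0],
    [[0,0,11.3],0],
  ],
)

```text
clock: 15.57
tcp_pos: [0.5565, -0.3761, 0.0444]
orientation: [-2.945, -1.086, 0.004]
contact_force: [-0.1, 0.5, -1.9]
grip_width: 0.0454
```

```bash
python3 - <<'E'
from h import *
go([.558,-.3775,.027])
E
```

```text
shift [0.03 0.21 1.74] roll 0 | tcp [ 0.5565 -0.3761  0.0444] yaw 0.706 F [-0.08  0.48 -1.86] M [ 0.045 -0.014 -0.003] w 0.0454 j [ 0.69  0.71 -0.27  1.68  0.25  0.79 -0.56] t 15.5667
```

Emit:
apply_moves(
  moves=[
    [[0,0.2,0.6],0],
    [[0,0.2,1.2],0],
    [[0,0.2,1.6],0],
    [[0,0.2,1.8],0],
    [[0,0.2,1.8],0],
  ],
)

```text
clock: 15.98
tcp_pos: [0.5589, -0.3788, 0.0286]
orientation: [-2.948, -1.086, 0.0]
contact_force: [-1.0, 0.7, -1.0]
grip_width: 0.0453
```

```bash
python3 - <<'E'
from h import *
go([.558,-.3775,.0225])
E
```

```text
shift [ 0.02 -0.15  0.61] roll 0 | tcp [ 0.5589 -0.3788  0.0286] yaw 0.706 F [-1.    0.68 -0.97] M [-0.046  0.016 -0.013] w 0.0453 j [ 0.68  0.74 -0.26  1.68  0.25  0.76 -0.56] t 15.9833
```

Emit:
apply_moves(
  moves=[
    [[0,0,0.1],0],
    [[0,0,0.2],0],
    [[0,0,0.3],0],
    [[0,0,0.4],0],
  ],
)

```text
clock: 16.32
tcp_pos: [0.5591, -0.3789, 0.0249]
orientation: [2.948, 1.086, 0.0]
contact_force: [0.1, -0.0, -0.4]
grip_width: 0.0452
```

```bash
python3 - <<'E'
from h import *
go([.558,-.3775,.0225])
E
```

```text
shift [ 0.01 -0.18  0.24] roll 0 | tcp [ 0.5591 -0.3789  0.0249] yaw 0.706 F [ 0.08 -0.05 -0.41] M [ 0.04  -0.019 -0.051] w 0.0452 j [ 0.68  0.74 -0.26  1.68  0.26  0.76 -0.56] t 16.3167
```

Emit:
apply_moves(
  moves=[
    [[0,0,0.05],0],
    [[0,0,0.1],0],
    [[0,0,0.15],0],
    [[0,0,0.15],0],
  ],
)

```text
clock: 16.65
tcp_pos: [0.559, -0.3788, 0.0233]
orientation: [-2.948, -1.086, -0.0]
contact_force: [0.1, -0.3, -1.3]
grip_width: 0.045
```

```bash
python3 - <<'E'
from h import *
go([.558,-.3775,.0225])
E
```

```text
shift [ 0.01 -0.16  0.08] roll 0 | tcp [ 0.559  -0.3788  0.0233] yaw 0.706 F [ 0.06 -0.28 -1.34] M [ 0.052  0.056 -0.019] w 0.045 j [ 0.68  0.74 -0.26  1.68  0.26  0.75 -0.56] t 16.65
```

Emit:
apply_moves(
  moves=[
    [[0,0,0.05],0],
    [[0,0,0.1],0],
    [[0,0,0.15],0],
    [[0,0,0.15],0],
  ],
)

```text
clock: 16.98
tcp_pos: [0.5591, -0.3789, 0.0232]
orientation: [2.948, 1.085, -0.0]
contact_force: [-3.7, 1.8, 10.5]
grip_width: 0.0453
```

```bash
python3 - <<'E'
from h import *
go([.558,-.3775,.0225])
E
```

```text
shift [ 0.01 -0.18  0.07] roll 0 | tcp [ 0.5591 -0.3789  0.0232] yaw 0.706 F [-3.71  1.83 10.49] M [0.545 0.92  0.008] w 0.0453 j [ 0.68  0.74 -0.26  1.68  0.26  0.75 -0.56] t 16.9833
```

Contact at 10 N, with TCP height as predicted. I ease off, then release.

Emit:
apply_moves(
  moves=[
    [[0,0,-0.1],0],
    [[0,0,-0.1],0],
  ],
)

```text
clock: 17.15
tcp_pos: [0.5593, -0.379, 0.0233]
orientation: [2.947, 1.086, 0.001]
contact_force: [-0.0, 0.5, 4.3]
grip_width: 0.0455
```

Emit:
apply_moves(
  moves=[
    [[0,0,-0.1],0],
    [[0,0,-0.1],0],
    [[0,0,-0.1],0],
    [[0,0,-0.1],0],
    [[0,0,-0.1],0],
    [[0,0,-1],0],
    [[0,0,-3],0],
    [[0,0,-6],0],
    [[0,0,-10],0],
    [[0,0,-14],0],
  ],
  claw=0.72,
)

```text
clock: 17.98
tcp_pos: [0.5583, -0.3784, 0.1641]
orientation: [-2.947, -1.086, 0.001]
contact_force: [0.8, 0.1, -0.2]
grip_width: 0.0612
```

Emit:
apply_moves(
  moves=[
    [[-4,-4,-2],0],
    [[-8,-4,-2],0],
    [[-8,-4,-2],0],
    [[-8,-4,-2],0],
    [[-8,-4,-2],0],
  ],
)

```text
clock: 18.4
tcp_pos: [0.4714, -0.4012, 0.1835]
orientation: [2.948, 1.082, 0.0]
contact_force: [1.1, 0.1, 0.6]
grip_width: 0.0614
```

```bash
python3 - <<'E'
from h import *
from bench import imaging
d={n:imaging.grab_frame(n) for n in("side","top")}
s=cv2.resize(d["side"]["frame"][130:280,190:390],None,fx=2,fy=2,interpolation=2)
t=cv2.resize(d["top"]["frame"][100:300,200:420],None,fx=1.8,fy=1.8,interpolation=2)
o=np.zeros((max(s.shape[0],t.shape[0]),800,3),np.uint8);o[:s.shape[0],:400]=s;o[:t.shape[0],402:402+t.shape[1]]=t;cv2.imwrite("pics/c5.png",o)
for n in d:
    f=d[n];H,S,V=cv2.split(cv2.cvtColor(f["frame"],cv2.COLOR_BGR2HSV));m=(H>20)&(H<34)&(S>150)&(V>100)
    for b in blobs(m,15):
        p=onz(f,*b[2],.034)
        if abs(p[0]-.56)<.05 and abs(p[1]+.378)<.05:print(n,b[:3],p.round(4))
m=(V>120)&(S<70);m[:,:330]=0;m[:,402:]=0;m[:168]=0;m[242:]=0
for b in blobs(m,300):print(b,onz(f,*b[2],.02))
E
python3 tab.py
```

```text
side (np.int32(59), [283, 201, 12, 6], [288.4, 203.5]) [ 0.5585 -0.3779  0.034 ]
top (np.int32(180), [361, 197, 15, 15], [368.2, 204.2]) [ 0.5592 -0.3791  0.034 ]
(np.int32(2054), [339, 172, 55, 61], [365.8, 204.4], ((365.5441589355469, 204.9652862548828), (54.98611068725586, 55.04227828979492), 51.8427734375)) [ 0.56032165 -0.37639386  0.02      ]
217 178 [7, 8, 38, 41]
shift [ 26.66 -13.7    2.29] roll 0.623 | tcp [ 0.4735 -0.3992  0.1826] yaw 0.708 F [-0.28  0.12 -0.44] M [ 0.039  0.042 -0.017] w 0.0616 j [ 0.83  0.47 -0.31  1.74  0.17  0.96 -0.4 ] t 18.55
```

View pics/c5.png

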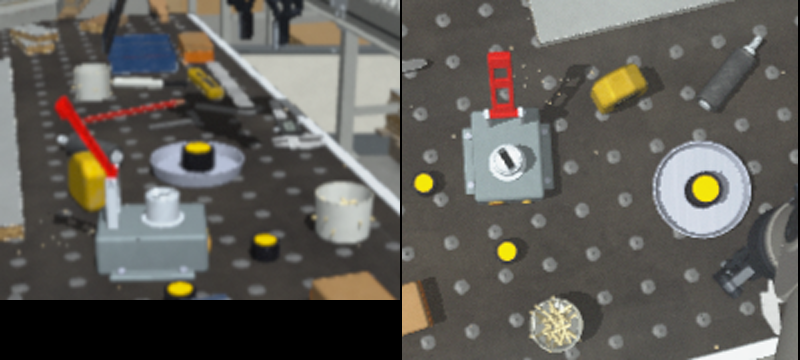

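The cap stands upright in the middle of the dish, yellow disc up at about (368,204) in the top view. The tab is fully back, the neck is open and the other things have not moved. The gripper is clear, so I hand in.

```bash
python3 -c "
from bench import r
print(r.hand_in(), r.get_obs()['clock'])"
```

```text
the job is handed in; nothing more can be done
the job is handed in; nothing more can be done
```

The oil filler is open and the job is handed in, but the stop may have been loaded past its 32 N limit for a moment.

- **Tab:** it slipped in the pads at about 2.0 rad, so I pushed it on with shut fingers. It now reads about 2.1 rad, at its end stop, and it was still there at the last check.
- **Cap:** I turned it anticlockwise about 1.35 rad to the stop, backed off 0.04 rad, and lifted it off with under 4 N.
- **Placing:** I set the cap down in the dish with about 10 N of contact. It stands upright near the centre, at (0.559, -0.379).
- **Last pictures:** the neck is open, the other things appear where they were, and the gripper is clear. It took about 19 s of the 72 s allowed.

**Possible overload at the stop:** the wrist moment read -0.20 N m on first touch. It then fell to -0.04 when I held still, so I took one more 0.02 rad step, and it read -0.37 N m. By the figures given, -0.37 N m would be about 37 N. Readings are noisy by roughly 0.05 N m, and I backed off at once. I can't rule out that the load went over the limit briefly.

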